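# Weigh the stain tin on the dial scale

## Task

We need to know how much stain is left in the tin whose wire bail is lying flat: swing the bail upright with the tin still standing on the bench, lift the tin by the bail and hang it with the bail over both prongs of the dial scale's hook. The scale is delicate, so let its spring take up the whole weight slowly before you let go: no dropping, no bouncing back, no pushing it down to its stop. Leave the tin hanging still and level by its bail, clear of the bench, and leave everything else where it is.

Things in the scene. Friction and masses are not known exactly. Their poses are not given: they have to be found in the camera images.
- tin: plain steel half-litre tin with paper label, closed, upright on the bench, 87 mm across, 100 mm high, the only one with a wire bail; origin at the centre of its underside, z up; its bail lies out flat over its -x side. How full it is, and so its mass, is not known: 0.34 to 0.84 kg in all
- bail_pivot (a point): middle of the line through the two ears on which the bail swings, on the tin's axis 82 mm above its underside; the line runs along the tin's y; axes as tin
- bail (a joint): angle of the bail on the tin, rad: 0 is upright (square to the lid), 1.57 is flat, sticking out level towards the tin's -x. Starts at 1.35 to 1.65. The ears are stiff enough (about 0.035 N m) that it stays where it is left. Swing it with a slight outward pull: pushed towards the ears, a light tin slides or tips over
- bail_grip (a point): centre of the bail's top, 82 mm from the ears: a wooden grip 14 mm thick, 44 mm long (along y), free to turn on the wire, so the hand need not turn as the bail swings. The bail is a square U of 5 mm wire, 97 mm from leg to leg (centres), its top straight for 85 mm. Lying flat, 32 mm are free between grip and tin wall; upright, the grip is 164 mm above the tin's underside
- scale: 1 kg spring dial scale fixed to the bench: grey housing with a dial on both faces, on a column and base plate. Origin on the bench straight below its hook's seat; x points from the hook to the housing, whose front is 135 mm behind the seat, 120 mm wide, 300 mm high. A steel load arm comes forward out of a slot and forks into the hook's two prongs, free ends towards -x
- hook_seat (a point): on the load arm, midway between its two level prongs (8 mm bar, 72 mm between centres, free above and between): where the wire's centre is with the bail in the prongs' dips, 6.5 mm above the bar's axis; axes as scale. 276.5 mm above the bench when empty. The bare wire beside the grip lies on the prongs, the grip between them. Dips: 14 mm long, 6 mm deep
- prong_tips (a point): midway between the highest points of the prongs' upturned tips, 18 mm in front (-x) of hook_seat and 21.5 mm higher, on the load arm; the bail has to pass over the tips and down behind them
- load_arm (a joint): how far the load arm has sunk, m: 0 empty, 0.082 at its stop. Spring of 120 N/m (82 mm per kg), hardly damped: it bounces if the load is let go before the spring carries it, or after being pushed deeper than the load's own weight takes it. Moving faster than 0.055 m/s, down or up, is a jolt, so lower at 0.02 m/s or less; 0.079 counts as the stop
- small_tin: bystander: lidded steel tin without a handle, 72 mm across, 72 mm high, origin at the centre of its underside
- jar: bystander: amber glass jar with steel lid, 62 mm across, 80 mm high, origin at the centre of its underside
- tape_measure: bystander: black and steel tape measure, 66 x 36 x 62 mm, origin at the centre of its underside
- tape_roll: bystander: roll of paper tape lying flat, 96 mm across, 25 mm high, origin at the centre of its underside
- brush: bystander: flat brush lying on the bench, 220 mm long
- screwdriver: bystander: screwdriver lying on the bench, 200 mm long
- offcut: bystander: strip of brown wood, 200 x 45 x 22 mm, origin at the centre of its underside
Things that resemble listed ones, but are neither listed nor needed, are in the scene too. Several things have the shape of the tin; the one meant has the colours described above.

How it is judged:
By the outcome, as a careful person would: the job done as asked, in the order asked, and still so for the second after the job is handed in, with the robot touching nothing.
It also fails if it takes over 72 s, if anything falls off the work surface, if the arm or the gripper's body presses on something with over 40 N, if the wrist force passes 120 N, or if a joint passes its speed limit or range.

## Robot

A 6-joint arm with a two-finger parallel gripper is mounted at the origin on the work surface. World frame = base frame: x ahead of the robot, y to its left, z up, the work surface at z = 0. Lengths are in m, angles in rad, forces in N, time in s.
With the tool pointing down it reaches from about 0.375 to 0.825 m from the base axis. Payload 5.5 kg.
Tool frame: the origin (TCP) lies on the centre line of the jaws, within the pads' length; the fingertips stand 19 mm ahead of it and the grasp point (between the pads) is the TCP (r.tip_extent is the z of the fingertips in the tool frame, in m); z points along the fingers, y is the direction in which the jaws open and shut (so a half turn about z gives the same grasp; the last joint's range is limited). The gripper opens to 85 mm and grips with 20 to 120 N. Pads are 22 mm wide; open, the fingers measure 114 mm over their backs; the gripper's body (76 mm by 85 mm) begins 54 mm behind the grasp point. The pads swing forward as they close: fully open they stand 13 mm farther back than shut.
Start: joints at [1.145, 0.314, -0.047, 1.21, 0, 1.571], TCP at [0.248, 0.546, 0.25] pointing down, gripper open.
Joint ranges: [-2.67, 2.67], [-0.69, 1.73], [-1.03, 1.25], [-2.08, 2.16], [-1.42, 1.45], [-3.14, 3.14]. Speed limits (rad/s): [2.39, 2.39, 3.01, 3.14, 3.14, 3.14].

## Interface

Orientations are given as a unit quaternion [w, x, y, z].
In Python, from station import state, viewer, job, r gives the robot as it stands.
- The arm moves only by the shell command python3 -m jog 'ROWS' [FORCE]. ROWS is JSON, a list of rows, each a list of 3 entries, a list of its own where there are three numbers: the opening, from -1 (shut) to 1 (fully open), then the shift along the tool's x, y, z in units of 0.15 m (1.0 is 0.15 m), then the turn about the tool's z in units of 180 degrees (1.0 is 180 degrees). In form: [[gripper, [tx, ty, tz], roll], ...]. A call has 1 to 10 rows; each row is the pose to reach, as a shift and turn from the pose measured when the call began, along the tool's axes at that moment, turning the shorter way round; what a row does not reach only later rows make up. A row lasts 1/8 s, in which the tool goes at most 62.5 mm and 10.7 degrees, less where a joint would pass 70% of its speed; a pose out of reach is approached as far as the arm can. A call with a number of a shift or a turn outside -1 to 1 is refused whole. A call with a gripper value outside its range is refused whole. The fingers move at their own pace and stop on an object; FORCE is the grip in N (left out, the last holds). Time passes only in rows, so rows that repeat a pose let the fingers close. It gives the time, the measured TCP pose, the force and the opening at its end, in the units of the state.
- state(): the state, without advancing time (a new reading comes with each control period).
- viewer.camera(name): name is "scene" or "side" or "wrist"; returns the picture (384x512x3 uint8, red, green, blue); there is no depth.
- viewer.camera_info(name): a dict with "vertical_fov" (degrees; the focal length in pixels is half the picture's height over the tangent of half this angle, whatever the lens; pixels are square), "cx", "cy" (the principal point, pixels), "dist" ([k1, k2, p1, p2, k3] as OpenCV has them; the pictures are not rectified), "R" (3x3) and "t" (3): a world point X has camera coordinates R X + t; the wrist camera has in their place "T_tool_cam" (4x4, takes a point from camera to tool coordinates, whose origin is the TCP and whose axes are the flange's). Camera axes: x right, y down, z forward; pixel columns grow to the right and rows downward; lengths in m; the calibration is good to about 2 mm. A picture is of the moment at which its call begins: read the wrist's pose just before it. camera_info takes no time and is no camera call.
- job.close_job(): hands the job in, once; it reports no verdict.
The state is a dict: "time": time; "q": joint angles; "qd": joint speeds; "tau": joint torques, N m; "eef_pos": TCP position; "orientation": TCP orientation; "wrist_force": force on the tool from outside, world axes, zero at the start; "moment": the same for the moment, N m; "opening": finger opening in m.
Only numpy, scipy, OpenCV 4.12 (cv2) and the standard library are available. Lean on these libraries where they do the work, as an engineer would, in place of code of your own. Each camera call takes 0.05 s, during which the arm holds its last target. There are 200 camera calls.

## Working session

There is one attempt and no reset: what is moved stays moved. The work goes in short steps, Python scripts to look and compute and a shell command to move; the robot and the scene stay as the last step left them, time stands still between calls to the robot, and variables do not carry over. Pictures are saved under pics/ and viewed, about 8 in all and at most 12, crops included, and the job is handed in when it is done.

```bash
ls; mkdir -p pics; python3 - <<'E'
from station import state, viewer, job, r
import cv2,json
s=state();print(s)
for n in("scene","side","wrist"):
    im=viewer.camera(n);cv2.imwrite(f"pics/{n}0.png",im[:,:,::-1]);print(n,{k:(v.tolist() if hasattr(v,'tolist') else v) for k,v in viewer.camera_info(n).items()})
a=cv2.imread("pics/scene0.png");b=cv2.imread("pics/side0.png")
E
```

```text
pics
{'time': 0.0, 'q': array([ 1.14502200e+00,  3.14200148e-01, -4.80966783e-02,  1.21015271e+00,
       -2.21655191e-05,  1.57075355e+00]), 'qd': array([-1.05471613e-04,  8.25189377e-04, -2.79046774e-05,  7.78487050e-04,
       -4.45830646e-04, -1.32804351e-03]), 'tau': array([-2.23834402e-03, -5.39582348e+01,  3.39754665e+01,  1.91097910e-02,
       -3.60530512e-04,  2.10173084e-06]), 'eef_pos': array([0.24760119, 0.54594188, 0.2494423 ]), 'orientation': array([-1.63831813e-04,  2.11261775e-01,  9.77429168e-01, -8.10280893e-04]), 'wrist_force': array([ 0.41150617, -0.17144803, -0.3541204 ]), 'moment': array([-0.03609765,  0.035254  , -0.00514356]), 'opening': 0.08543856679445361}
scene {'vertical_fov': 43.23656968838725, 'cx': 257.05051807502025, 'cy': 191.5274652943877, 'dist': [-0.10903046416227231, 0.0, 0.0, 0.0, 0.0], 'R': [[0.4024141905371522, 0.9153568811730035, 0.013586734102073804], [0.7121399778606936, -0.303679813775015, -0.6329575204057089], [-0.5752560049116389, 0.2643867447411163, -0.774067295535922]], 't': [-0.15736007896412438, -0.19659698101501752, 1.78902712888356
[... 172 characters left out ...]
463, -0.6431217429447956, 0.013477405760826835], [-0.42805400262507165, 0.4937411759511418, -0.7569606475947339], [0.4801635008526251, -0.5853324482053186, -0.6533214656866245]], 't': [0.3631071243102955, 0.3422443475418558, 1.652896783096984]}
wrist {'vertical_fov': 59.931751658680014, 'cx': 251.06481770412026, 'cy': 190.44245127919103, 'dist': [-0.08164269052316225, 0.0, 0.0, 0.0, 0.0], 'T_tool_cam': [[0.0015869899864827727, -0.9619885721964281, -0.27308509374599477, 0.06973916033971528], [0.9999987105686442, 0.0014595957542158722, 0.0006696575857634265, -0.0005513855483065822], [-0.0002456091014178177, -0.27308580436139535, 0.9619896481420465, -0.12360430091607427], [0.0, 0.0, 0.0, 1.0]]}
```

View pics/scene0.png

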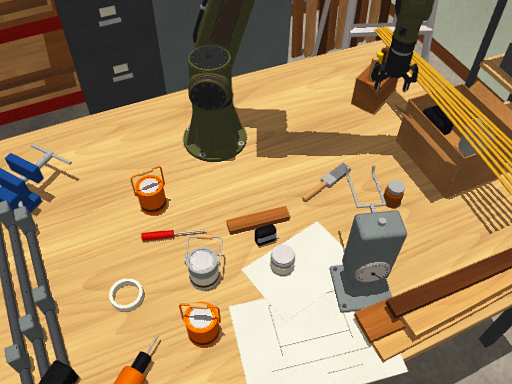

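View pics/side0.png

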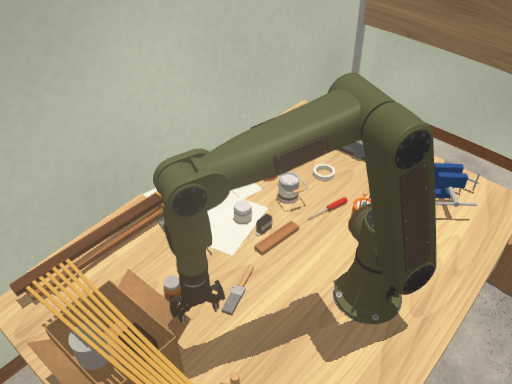

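Scene view: candidates of tin shape are the steel one with the flat bail at (203,265), and orange ones at (150,190) and (201,322) with upright bails. The steel one fits. The hook's prongs are at about (350–380,170–205). I'll enlarge both in one picture to confirm.

```bash
cat > h.py <<'E'
from station import state, viewer, job, r
import numpy as np, cv2
from scipy.spatial.transform import Rotation as Ro
def cam(n, s=None):
    i=viewer.camera_info(n); f=192/np.tan(np.radians(i['vertical_fov']/2))
    K=np.array([[f,0,i['cx']],[0,f,i['cy']],[0,0,1]])
    if n=='wrist':
        s=s or state(); T=np.eye(4); w=s['orientation']; T[:3,:3]=Ro.from_quat(np.r_[w[1:],w[0]]).as_matrix(); T[:3,3]=s['eef_pos']
        M=np.linalg.inv(T@np.array(i['T_tool_cam'])); R,t=M[:3,:3],M[:3,3]
    else: R,t=np.array(i['R']),np.array(i['t'])
    return K,np.array(i['dist']),R,t
def ray(c,px):
    K,d,R,t=c; u=cv2.undistortPoints(np.array([[px]],float),K,d)[0,0]
    return -R.T@t, R.T@np.r_[u,1]
def onz(c,px,z):
    o,d=ray(c,px); return o+d*(z-o[2])/d[2]
def proj(c,P):
    K,d,R,t=c; return cv2.projectPoints(np.array(P,float).reshape(-1,3),cv2.Rodrigues(R)[0],t,K,d)[0][:,0]
def two(c1,p1,c2,p2):
    o1,d1=ray(c1,p1);o2,d2=ray(c2,p2); k=np.linalg.lstsq(np.c_[d1,-d2],o2-o1,rcond=None)[0]
    a,b=o1+k[0]*d1,o2+k[1]*d2; return (a+b)/2,np.linalg.norm(a-b)
def tool(v,s=None):
    s=s or state(); w=s['orientation']; return Ro.from_quat(np.r_[w[1:],w[0]]).inv().apply(v)/0.15
E
python3 - <<'E'
import cv2,numpy as np
a=cv2.imread("pics/scene0.png");b=cv2.imread("pics/side0.png")
z=lambda i,x,y,w,h,k:cv2.resize(i[y:y+h,x:x+w],None,fx=k,fy=k,interpolation=cv2.INTER_CUBIC)
l=z(a,170,225,66,75,6);m=z(a,335,155,66,75,6)
c=np.hstack([l,m]); s=z(b,255,160,66,60,2)
cv2.imwrite("pics/crop1.png",c);print(c.shape)
E
```

```text
(450, 792, 3)
```

View pics/crop1.png

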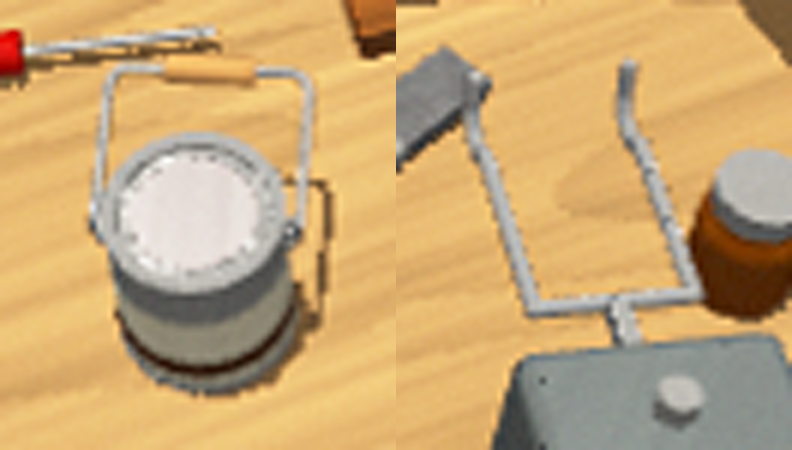

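Left crop confirms the plain steel, paper-labelled tin with its wire bail flat, grip at scene (205,236.7) and ears (186,262.5)/(218.7,263.5). The right crop shows the hook: tips (347.7,167.7)/(373.7,166), and the rear crossbar corners at (357.8,206.3)/(385.2,204.2).

```bash
python3 - <<'E'
from h import *
np.set_printoptions(precision=4,suppress=True)
c=cam('scene')
g=onz(c,(205,236.7),.085);e1=onz(c,(186.2,262.5),.082);e2=onz(c,(218.7,263.5),.082);lid=onz(c,(202.7,260.5),.1)
k1=onz(c,(188.3,237),.082);k2=onz(c,(221.3,237.8),.082)
print('grip',g,'ears',e1,e2,(e1+e2)/2,np.linalg.norm(e1-e2),'lid',lid,'corn',k1,k2,np.linalg.norm(k1-k2))
t1=onz(c,(347.7,167.7),.295);t2=onz(c,(373.7,166),.295);r1=onz(c,(357.8,206.3),.27);r2=onz(c,(385.2,204.2),.27)
print('tips',t1,t2,np.linalg.norm(t1-t2),'mid',(t1+t2)/2,'rear',r1,r2,np.linalg.norm(r1-r2),(r1+r2)/2)
u=(r1+r2)/2-(t1+t2)/2;print('arm len',np.linalg.norm(u[:2]),'yaw',np.degrees(np.arctan2(u[1],u[0])))
p=(e1+e2)/2-g;print('len',np.linalg.norm(p[:2]),'tin yaw grip->ear',np.degrees(np.arctan2(p[1],p[0])),'ear yaw',np.degrees(np.arctan2((e2-e1)[1],(e2-e1)[0]))-90)
s=state();w=s['orientation'];print(Ro.from_quat(np.r_[w[1:],w[0]]).as_matrix())
E
```

```text
grip [ 0.4537 -0.1947  0.085 ] ears [ 0.5133 -0.273   0.082 ] [ 0.5521 -0.1898  0.082 ] [ 0.5327 -0.2314  0.082 ] 0.09177499308706037 lid [ 0.536  -0.2303  0.1   ] corn [ 0.4336 -0.2396  0.082 ] [ 0.474  -0.1518  0.082 ] 0.09672890007567433
tips [0.5335 0.2013 0.295 ] [0.5559 0.2707 0.295 ] 0.072951221473121 mid [0.5447 0.236  0.295 ] rear [0.6433 0.1717 0.27  ] [0.6661 0.2423 0.27  ] 0.07421811009710441 [0.6547 0.207  0.27  ]
arm len 0.11372359881959436 yaw -14.756492685030203
len 0.08708335926553029 tin yaw grip->ear -24.8769981813 ear yaw -25.057510167479606
[[-0.9107  0.413  -0.0005]
 [ 0.413   0.9107 -0.0012]
 [-0.     -0.0013 -1.    ]]
```

Measured sizes agree with the description (bail 96.7 mm vs 97, prongs 73 vs 72). The bail length came out at 87 instead of 82, so I'll refine it with the wrist camera from above.

```bash

python3 -m jog '[[1,[-0.83,-0.98,0],0],[1,[-0.83,-0.98,0],0],[1,[-0.83,-0.98,0],0],[1,[-0.83,-0.98,0],0]]' && python3 -m jog '[[1,[-0.83,-0.98,0],0],[1,[-0.83,-0.98,0],0],[1,[-0.83,-0.98,0],0],[1,[-0.83,-0.98,0],0]]' && python3 -m jog '[[1,[-0.83,-0.98,0],0],[1,[-0.83,-0.98,0],0],[1,[-0.83,-0.98,0],0],[1,[-0.83,-0.98,0],0]]' && python3 -m jog '[[-0.29,[-0.83,-0.98,0.1],0.1],[-0.29,[-0.83,-0.98,0.2],0.2],[-0.29,[-0.83,-0.98,0.2],0.3],[-0.29,[-0.83,-0.98,0.2],0.4],[-0.29,[-0.83,-0.98,0.2],0.503],[-0.29,[-0.83,-0.98,0.2],0.503],[-0.29,[-0.83,-0.98,0.2],0.503],[-0.29,[-0.83,-0.98,0.2],0.503],[-0.29,[-0.83,-0.98,0.2],0.503],[-0.29,[-0.83,-0.98,0.2],0.503]]'
python3 - <<'E'
from h import *
s=state();print(s)
im=viewer.camera('wrist')[:,:,::-1];cv2.imwrite('pics/w1.png',im)
c=cam('wrist',s);print(proj(c,[[.457,-.194,.082],[.536,-.230,.1]]))
E
```

```text
time: 0.65
eef_pos: [0.3005, 0.3573, 0.2497]
orientation: [-0.0, 0.213, 0.977, -0.001]
wrist_force: [-0.5, 0.7, 0.7]
opening: 0.0853
time: 1.15
eef_pos: [0.3532, 0.1693, 0.2502]
orientation: [0.0, 0.216, 0.976, -0.001]
wrist_force: [0.2, 0.1, -0.0]
opening: 0.0854
time: 1.65
eef_pos: [0.4055, -0.0187, 0.2508]
orientation: [0.0, 0.218, 0.976, -0.001]
wrist_force: [0.4, 0.3, -1.2]
opening: 0.0852
time: 2.9
eef_pos: [0.4566, -0.2031, 0.2211]
orientation: [0.001, 0.846, 0.533, -0.001]
wrist_force: [0.6, 0.1, -0.1]
opening: 0.0302
{'time': 2.9, 'q': array([-0.41732131,  0.13966747, -0.33525083,  1.09496842, -0.00190688,
        1.59904686]), 'qd': array([-0.01060099, -0.00335164, -0.00276292,  0.00017591, -0.00363551,
       -0.03575427]), 'tau': array([-1.22908694e-01, -4.20870960e+01,  3.30505764e+01, -4.90966966e-03,
       -1.39673695e-02,  3.08221718e-01]), 'eef_pos': array([ 0.45655955, -0.20307242,  0.22109462]), 'orientation': array([ 9.08837490e-04,  8.45864395e-01,  5.33396953e-01, -5.38431301e-04]), 'wrist_force': array([ 0.59903299,  0.14063406, -0.0795227 ]), 'moment': array([ 0.01596524, -0.02054782,  0.02824652]), 'opening': 0.03017654576969235}
[[247.0428553  173.20224126]
 [360.69771032 176.88417336]]
```

View pics/w1.png

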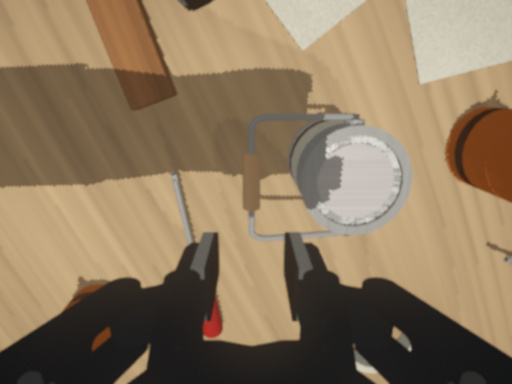

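Wrist view: the grip is centred at about (251,182), bail corners (251,119)/(253,238), and the lid at about (358,180). I'll measure from this.

```bash
python3 - <<'E'
from h import *
np.set_printoptions(precision=4,suppress=True)
im=cv2.imread('pics/w1.png');s=state();c=cam('wrist',s)
hsv=cv2.cvtColor(im,cv2.COLOR_BGR2HSV)
print(im[182,240:264].tolist())
lab=cv2.cvtColor(im,cv2.COLOR_BGR2HSV)[100:250,230:430];m=((lab[:,:,1]<40)&(lab[:,:,2]>60)).astype(np.uint8)
cs=max(cv2.findContours(m,0,1)[0],key=cv2.contourArea);h=cv2.convexHull(cs);print(cv2.boundingRect(cs))
for z in(.082,.085):
  g=onz(c,(251.3,182.5),z);k1=onz(c,(251.5,119),z);k2=onz(c,(253,238),z);print(z,g,k1,k2,np.linalg.norm(k1-k2),'y-yaw',np.degrees(np.arctan2(*(k1-k2)[1::-1]))-90)
lid=onz(c,(358.5,180.5),.1);R1=onz(c,(306,180),.1);R2=onz(c,(411,180),.1);print('lid',lid,'dia',np.linalg.norm(R1-R2))
d=lid-g;print(np.linalg.norm(d[:2]),np.degrees(np.arctan2(d[1],d[0])))
print('tool shift to grip (units)',tool(g-s['eef_pos'],s), 'yaw tool y',np.degrees(np.arctan2(*Ro.from_quat(np.r_[s['orientation'][1:],s['orientation'][0]]).as_matrix()[1::-1,1])))
E
```

```text
[[122, 162, 190], [118, 158, 185], [104, 141, 169], [85, 118, 144], [75, 106, 133], [75, 106, 134], [76, 107, 135], [76, 107, 135], [76, 107, 134], [75, 106, 133], [75, 106, 133], [74, 105, 132], [74, 104, 131], [74, 103, 130], [74, 104, 130], [72, 102, 129], [73, 102, 129], [73, 102, 128], [75, 104, 131], [86, 119, 146], [104, 142, 169], [119, 158, 186], [123, 163, 191], [123, 164, 191]]
(19, 14, 163, 136)
0.082 [ 0.4566 -0.2028  0.082 ] [ 0.4786 -0.1569  0.082 ] [ 0.4369 -0.2478  0.082 ] 0.10005838778025788 y-yaw -24.661242685614454
0.085 [ 0.457  -0.2021  0.085 ] [ 0.4787 -0.1567  0.085 ] [ 0.4374 -0.2466  0.085 ] 0.09891519844723753 y-yaw -24.661242685614454
lid [ 0.5333 -0.2322  0.1   ] dia 0.08181581181992753
0.082103311627939 -21.531410705164355
tool shift to grip (units) [ 0.011  -0.0013  0.9074] yaw tool y -25.508479016564795
```

```bash

python3 -m jog '[[-0.29,[0.02,0,0.25],0],[-0.29,[0.02,0,0.5],0],[-0.29,[0.02,0,0.7],0],[-0.29,[0.02,0,0.8],0],[-0.29,[0.02,0,0.88],0],[-0.29,[0.02,0,0.88],0]]' && python3 -m jog '[[-0.6,[0,0,0],0],[-0.8,[0,0,0],0],[-1,[0,0,0],0],[-1,[0,0,0],0],[-1,[0,0,0],0]]' 50
python3 - <<'E'
from h import *
s=state();print(s['eef_pos'],s['wrist_force'],s['moment'])
a=viewer.camera('wrist')[:,:,::-1];b=viewer.camera('scene')[:,:,::-1]
cv2.imwrite('pics/g1.png',np.hstack([cv2.resize(a,(400,300)),cv2.resize(b[190:310,120:280],(400,300))]))
E
```

```text
time: 3.7
eef_pos: [0.4577, -0.2008, 0.0889]
orientation: [0.001, 0.846, 0.534, -0.001]
wrist_force: [-0.4, -0.1, -0.1]
opening: 0.0303
time: 4.32
eef_pos: [0.4578, -0.2007, 0.089]
orientation: [0.001, 0.846, 0.534, -0.001]
wrist_force: [0.3, -0.3, -0.2]
opening: 0.0128
[ 0.45781889 -0.20072937  0.08903734] [ 0.29501841 -0.28703715 -0.20172282] [0.17510838 0.01385076 0.05774533]
```

View pics/g1.png

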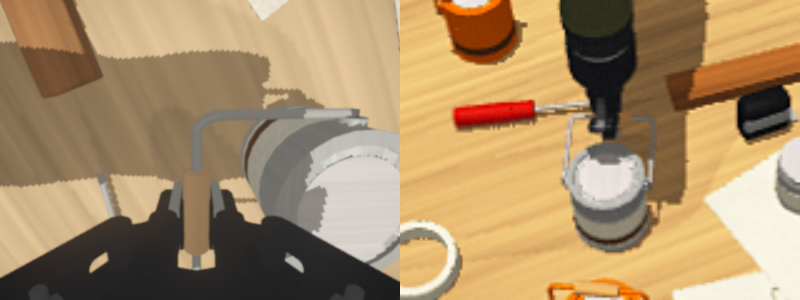

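The grip is held (opening 12.8 mm), with near-zero forces. I'll check the bail's starting height from two views before swinging, to get the arc right.

```bash
python3 - <<'E'
from h import *
np.set_printoptions(precision=4,suppress=True)
c=cam('scene');s0=dict(eef_pos=np.array([.45655955,-.20307242,.22109462]),orientation=np.array([ 9.08837490e-04,8.45864395e-01,5.33396953e-01,-5.38431301e-04]))
w=cam('wrist',s0)
for n,a,b in(('cornL',(188.3,237),(253,238)),('cornR',(221.3,237.8),(251.5,119)),('grip',(205,236.7),(251.3,182.5)),('lid',(202.7,260.5),(358.5,180.5))):print(n,*two(c,a,w,b))
# jar, tin footprint vs hook
print('jar',onz(c,(394.3,187.5),.08))
u=np.array([np.cos(np.radians(-25)),np.sin(np.radians(-25))]);print(u@state()['eef_pos'][:2])
E
```

```text
cornL [ 0.4401 -0.2418  0.0935] 0.00257029205474642
cornR [ 0.4795 -0.1548  0.0915] 0.002560856109205764
grip [ 0.4594 -0.1978  0.0955] 0.003550041738722151
lid [ 0.5344 -0.2312  0.0987] 0.0026862820161373505
jar [0.5117 0.4285 0.08  ]
0.49976799295332575
```

```bash

python3 -m jog '[[-1,[0,0.004,-0.04],0],[-1,[0,0.009,-0.078],0],[-1,[0,0.022,-0.118],0],[-1,[0,0.037,-0.156],0],[-1,[0,0.056,-0.194],0],[-1,[0,0.077,-0.229],0],[-1,[0,0.1,-0.263],0],[-1,[0,0.126,-0.295],0],[-1,[0,0.155,-0.325],0],[-1,[0,0.185,-0.353],0]]'
python3 - <<'E'
from h import *
np.set_printoptions(precision=4,suppress=True)
s=state();print(s['eef_pos'],s['wrist_force'],s['moment'],s['opening'])
a=viewer.camera('wrist')[:,:,::-1];b=viewer.camera('scene')[:,:,::-1]
cv2.imwrite('pics/g2.png',np.hstack([cv2.resize(a,(400,300)),cv2.resize(b[190:310,120:280],(400,300))]))
E
```

```text
time: 5.68
eef_pos: [0.483, -0.2126, 0.1421]
orientation: [0.001, 0.846, 0.534, -0.001]
wrist_force: [2.0, -0.1, -2.4]
opening: 0.0126
[ 0.483  -0.2126  0.1421] [ 2.0165 -0.1078 -2.4161] [-0.1296 -0.26   -0.0342] 0.012597149207392657
```

View pics/g2.png

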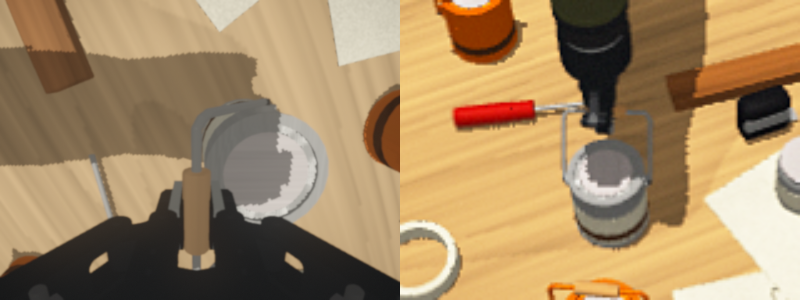

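The bail is rising, with a slight outward pull of about 3 N and the tin standing. I'll continue with a slightly smaller radius.

```bash

python3 -m jog '[[-1,[0,0.024,-0.014],0],[-1,[0,0.047,-0.029],0],[-1,[0,0.07,-0.044],0],[-1,[0,0.093,-0.058],0],[-1,[0,0.118,-0.07],0],[-1,[0,0.143,-0.081],0],[-1,[0,0.195,-0.099],0],[-1,[0,0.248,-0.113],0],[-1,[0,0.302,-0.121],0],[-1,[0,0.302,-0.121],0]]'
python3 - <<'E'
from h import *
np.set_printoptions(precision=4,suppress=True)
s=state();print(s['eef_pos'],s['wrist_force'],s['moment'],s['opening'])
a=viewer.camera('wrist')[:,:,::-1];cv2.imwrite('pics/w3.png',a);b=viewer.camera('scene')[:,:,::-1];cv2.imwrite('pics/s3.png',b)
cv2.imwrite('pics/g3.png',np.hstack([cv2.resize(a[90:330,150:406],(427,400)),cv2.resize(b[220:310,160:244],(373,400))]))
c=cam('wrist',s);print(proj(c,[[.534,-.2315,.1],[.4838,-.2545,.082]]))
E
```

```text
time: 7.02
eef_pos: [0.5251, -0.2326, 0.1607]
orientation: [0.001, 0.846, 0.534, -0.0]
wrist_force: [-0.7, -0.1, -2.5]
opening: 0.0125
[ 0.5251 -0.2326  0.1607] [-0.6596 -0.0604 -2.5055] [0.0152 0.1215 0.0209] 0.012479730628506254
[[264.3325 209.3377]
 [209.9944 259.68  ]]
```

View pics/g3.png

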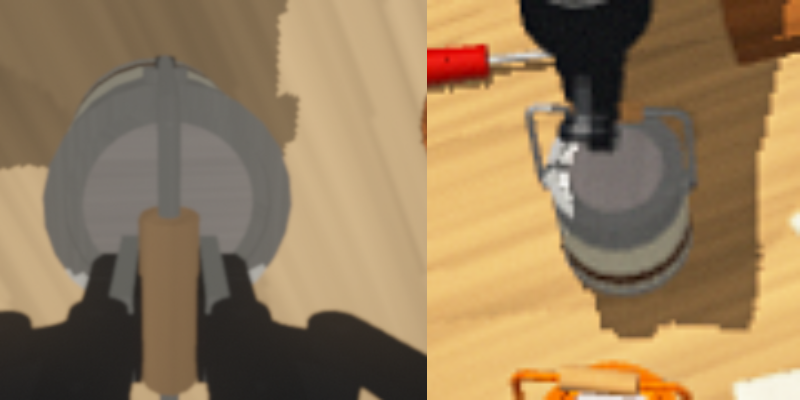

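Wrist crop: the lid is centred at crop x≈167.5 (col ≈250.4), the leg at ≈250.5 and the grip at ≈251.5, all in one vertical plane. The bail is about upright already, because the tin slid a few mm toward me during the pull. I'll put numbers on it.

```bash
python3 - <<'E'
from h import *
np.set_printoptions(precision=4,suppress=True)
s=state();c=cam('wrist',s);a=cv2.imread('pics/w3.png');hsv=cv2.cvtColor(a,cv2.COLOR_BGR2HSV)
for row in(180,195,205,215):
    m=np.where(hsv[row,150:350,1]<45)[0]+150
    L,R=m.min(),m.max();mid=(L+R)/2
    p1,p2=onz(c,(L,row),.1),onz(c,(R,row),.1)
    print(row,L,R,mid,'chord',np.linalg.norm(p1-p2),'tool-y offset of mid mm',tool((p1+p2)/2-s['eef_pos'],s)*150)
print(tool(onz(c,(250.3,130),.15)-s['eef_pos'],s)*150)
# scene: lid ellipse
b=cv2.imread('pics/s3.png');side=viewer.camera('side')[:,:,::-1];cv2.imwrite('pics/side3.png',side)
E
```

```text
180 185 317 251.0 chord 0.07544942502707826 tool-y offset of mid mm [22.7609 -0.3556 60.4796]
195 179 321 250.0 chord 0.0822599397795932 tool-y offset of mid mm [13.8033 -0.9263 60.496 ]
205 177 322 249.5 chord 0.0847605717886637 tool-y offset of mid mm [ 7.6962 -1.2174 60.5073]
215 177 322 249.5 chord 0.0855359307452267 tool-y offset of mid mm [ 1.4779 -1.2162 60.5191]
[55.8966 -0.6067 10.4166]
```

The bail is upright within ~1° and the lid chord of 85.5 mm at z=0.1 says the tin is standing level. Now I'll lift, and read the weight.

```bash

python3 -m jog '[[-1,[0,0,-0.02],0],[-1,[0,0,-0.05],0],[-1,[0,0,-0.1],0],[-1,[0,0,-0.18],0],[-1,[0,0,-0.28],0],[-1,[0,0,-0.38],0],[-1,[0,0,-0.5],0],[-1,[0,0,-0.6],0],[-1,[0,0,-0.68],0],[-1,[0,0,-0.72],0]]' && python3 -m jog '[[-1,[0,0,-0.1],0],[-1,[0,0,-0.2],0],[-1,[0,0,-0.3],0],[-1,[0,0,-0.4],0],[-1,[0,0,-0.44],0],[-1,[0,0,-0.44],0],[-1,[0,0,-0.44],0]]'
python3 - <<'E'
from h import *
np.set_printoptions(precision=4,suppress=True)
F=[]
for i in range(3):
    s=state();F.append(s['wrist_force']);a=viewer.camera('wrist')[:,:,::-1]
cv2.imwrite('pics/w4.png',a);print(s['eef_pos'],np.mean(F,0),s['moment'],s['opening'])
hsv=cv2.cvtColor(a,cv2.COLOR_BGR2HSV)
print([ (row,*(np.where(hsv[row,150:350,1]<45)[0][[0,-1]]+150)) for row in(180,195,205,215)])
E
```

```text
time: 8.43
eef_pos: [0.5243, -0.2321, 0.2694]
orientation: [0.001, 0.846, 0.534, -0.0]
wrist_force: [0.3, 0.7, -5.4]
opening: 0.0125
time: 9.3
eef_pos: [0.524, -0.2318, 0.3348]
orientation: [0.001, 0.846, 0.534, -0.001]
wrist_force: [-0.1, 0.4, -5.4]
opening: 0.0127
[ 0.524  -0.2318  0.3347] [ 0.1731  0.5078 -4.7477] [ 0.0092 -0.0086  0.0086] 0.01270213836885012
[(180, np.int64(189), np.int64(320)), (195, np.int64(150), np.int64(325)), (205, np.int64(150), np.int64(326)), (215, np.int64(153), np.int64(326))]
```

The weight is about 4.9 N, so roughly 0.5 kg, and the spring should sink about 41 mm. Now the transit to in front of the hook.

```bash

python3 -m jog '[[-1,[0.04,-0.02,0],0],[-1,[0.12,-0.065,0],0],[-1,[0.25,-0.14,0],0],[-1,[0.38,-0.21,0],0],[-1,[0.52,-0.29,0],0],[-1,[0.66,-0.365,0],0],[-1,[0.8,-0.445,0],0],[-1,[0.943,-0.523,0],0]]' && python3 -m jog '[[-1,[0.14,-0.08,0],0],[-1,[0.28,-0.155,0],0],[-1,[0.42,-0.235,0],0],[-1,[0.56,-0.31,0],0],[-1,[0.68,-0.38,0],0],[-1,[0.8,-0.445,0],0],[-1,[0.943,-0.523,0],0]]' && python3 -m jog '[[-1,[0.14,-0.08,0],-0.01],[-1,[0.28,-0.155,0],-0.02],[-1,[0.42,-0.235,0],-0.03],[-1,[0.56,-0.31,0],-0.04],[-1,[0.7,-0.39,0],-0.047],[-1,[0.82,-0.455,0],-0.047],[-1,[0.9,-0.5,0],-0.047],[-1,[0.943,-0.523,0],-0.047],[-1,[0.943,-0.523,0],-0.047],[-1,[0.943,-0.523,0],-0.047]]'
python3 - <<'E'
from h import *
np.set_printoptions(precision=4,suppress=True)
s=state();print(s)
a=viewer.camera('wrist')[:,:,::-1];b=viewer.camera('scene')[:,:,::-1]
cv2.imwrite('pics/w5.png',a);cv2.imwrite('pics/s5.png',b)
cv2.imwrite('pics/g5.png',np.hstack([cv2.resize(a,(480,360)),cv2.resize(b[145:265,310:410],(300,360))]))
c=cam('wrist',s);print(proj(c,[[.5447,.236,.295],[.562,.2307,.2765],[.6547,.207,.27]]))
E
```

```text
time: 10.45
eef_pos: [0.5136, -0.0681, 0.3347]
orientation: [0.001, 0.845, 0.534, -0.0]
wrist_force: [-0.0, 0.4, -5.3]
opening: 0.0122
time: 11.32
eef_pos: [0.5026, 0.095, 0.3347]
orientation: [0.001, 0.845, 0.535, -0.0]
wrist_force: [0.1, 0.3, -5.6]
opening: 0.0129
time: 12.58
eef_pos: [0.4923, 0.2559, 0.3344]
orientation: [0.001, 0.804, 0.595, -0.001]
wrist_force: [-0.1, -0.3, -5.1]
opening: 0.0127
{'time': 12.575, 'q': array([ 0.4805,  0.209 ,  0.0061,  1.3687, -0.002 ,  2.3471]), 'qd': array([-0.0054, -0.0019, -0.0017, -0.0018,  0.0036, -0.0009]), 'tau': array([  0.3176, -50.6562,  36.8465,   0.0122,  -0.015 ,   0.0018]), 'eef_pos': array([0.4923, 0.2559, 0.3344]), 'orientation': array([ 0.0009,  0.8036,  0.5952, -0.0005]), 'wrist_force': array([-0.1344, -0.3007, -5.1477]), 'moment': array([ 0.0106, -0.0242, -0.0201]), 'opening': 0.012653734653492872}
[[355.9053 237.8127]
 [376.6373 224.8211]
 [517.6856 213.2254]]
```

View pics/g5.png

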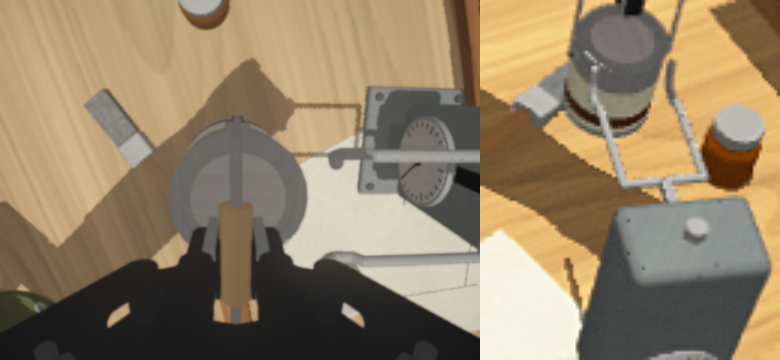

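Wrist view (left): prong tips at about full-pixel (360,168) and (350,279), and the bars run level in the image, so the yaw matches. The tin hangs clear, though the scene crop (right) shows the brush and jar nearby. Now to work out the offsets.

```bash
python3 - <<'E'
from h import *
np.set_printoptions(precision=2,suppress=True)
s=state();c=cam('wrist',s);P=s['eef_pos']
T=lambda p:tool(p-P,s)*150
a=cv2.imread('pics/w5.png');g=cv2.cvtColor(a,cv2.COLOR_BGR2HSV)
for col in(400,430,460):
  print(col,'U',g[155:180,col,2].tolist(),'L',g[264:290,col,2].tolist())
for n,p,z in(('tipU',(360,168),.295),('tipL',(350,279),.295),('barU420',(420,167),.27),('barL420',(420,276),.27),('barU500',(500,166.5),.27),('barL500',(500,275),.27)):print(n,T(onz(c,p,z)))
print('scene tips/seat/rear in tool mm',T(np.array([.5335,.2013,.295])),T(np.array([.5559,.2707,.295])),T(np.array([.562,.2307,.2765])),T(np.array([.6433,.1717,.27])),T(np.array([.6661,.2423,.27])))
sc=cam('scene')
for n,a,b in(('tip+y',(373.7,166),(360,168)),('tip-y',(347.7,167.7),(350,279))):
  p,e=two(sc,a,c,b);print(n,p*1000,e*1000,T(p))
cv2.imwrite('pics/crop5.png',cv2.resize(cv2.imread('pics/w5.png')[140:300,310:510],None,fx=3.8,fy=3.7,interpolation=cv2.INTER_CUBIC))
E
```

```text
400 U [98, 93, 92, 97, 110, 124, 133, 140, 145, 149, 153, 155, 156, 155, 155, 153, 146, 131, 110, 94, 90, 89, 89, 90, 89] L [221, 221, 220, 220, 220, 220, 218, 205, 168, 131, 129, 139, 148, 154, 161, 165, 169, 170, 169, 173, 188, 205, 213, 216, 215, 215]
430 U [117, 117, 116, 114, 117, 127, 139, 148, 155, 161, 165, 168, 169, 168, 167, 164, 160, 151, 138, 126, 122, 121, 122, 122, 122] L [218, 217, 216, 216, 216, 212, 197, 166, 132, 126, 135, 145, 152, 158, 163, 166, 168, 167, 168, 179, 197, 209, 213, 213, 214, 213]
460 U [118, 117, 117, 115, 114, 123, 136, 147, 153, 159, 163, 166, 167, 164, 158, 152, 151, 144, 131, 120, 117, 116, 116, 116, 116] L [215, 213, 213, 213, 209, 194, 162, 128, 122, 132, 142, 150, 156, 161, 164, 165, 163, 163, 181, 205, 214, 215, 215, 215, 215, 214]
tipU [34.47 54.53 39.5 ]
tipL [-28.81  55.04  39.6 ]
barU420 [30.   99.01 64.54]
barL420 [-42.5  110.11  64.67]
barU500 [ 30.82 150.35  64.59]
barL500 [-43.59 167.7   64.73]
scene tips/seat/rear in tool mm [-40.12  55.19  39.62] [32.8  56.37 39.5 ] [-3.65 73.86 58.08] [-36.36 168.83  64.72] [ 37.82 170.04  64.6 ]
tip+y [554.89 272.09 293.21] 0.5651558461359338 [33.84 55.   41.29]
tip-y [534.13 205.89 290.18] 8.482001030821372 [-35.54  54.46  44.43]
```

View pics/crop5.png

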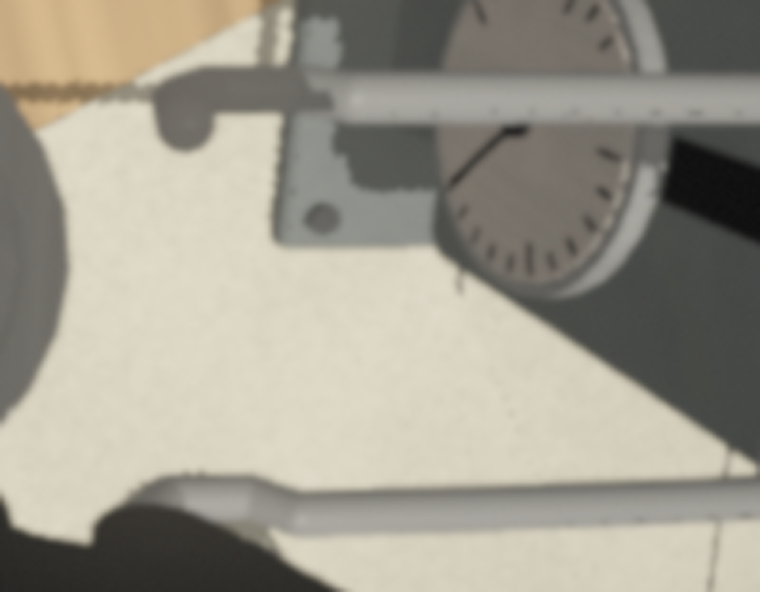

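The lower tip is hidden by a finger, so I use the upper tip, the bars and the scene view. The hook's centre is about 5 mm to tool −x (the grip sits ~3 mm to +x in the pads) and the seat about 73 mm ahead. I'll move over the seat at the present height (wire ≈0.338, tips 0.298).

```bash

python3 -m jog '[[-1,[-0.02,0.02,0],0],[-1,[-0.05,0.07,0],0],[-1,[-0.053,0.15,0],0],[-1,[-0.053,0.23,0],0],[-1,[-0.053,0.31,0],0],[-1,[-0.053,0.39,0],0],[-1,[-0.053,0.45,0],0],[-1,[-0.053,0.487,0],0],[-1,[-0.053,0.487,0],0],[-1,[-0.053,0.487,0],0]]'
python3 - <<'E'
from h import *
np.set_printoptions(precision=4,suppress=True)
s=state();print(s['eef_pos'],s['wrist_force'],s['moment'])
a=viewer.camera('wrist')[:,:,::-1];b=viewer.camera('scene')[:,:,::-1]
cv2.imwrite('pics/w6.png',a);cv2.imwrite('pics/s6.png',b)
cv2.imwrite('pics/g6.png',np.hstack([cv2.resize(a[130:340,130:410],(480,360)),cv2.resize(b[140:230,325:400],(300,360),interpolation=cv2.INTER_CUBIC)]))
E
```

```text
time: 13.92
eef_pos: [0.5593, 0.227, 0.3341]
orientation: [0.001, 0.804, 0.595, -0.001]
wrist_force: [-4.0, 1.7, -9.3]
opening: 0.0123
[0.5593 0.227  0.3341] [-3.9616  1.6529 -9.3012] [0.359  0.8875 0.0247]
```

View pics/g6.png

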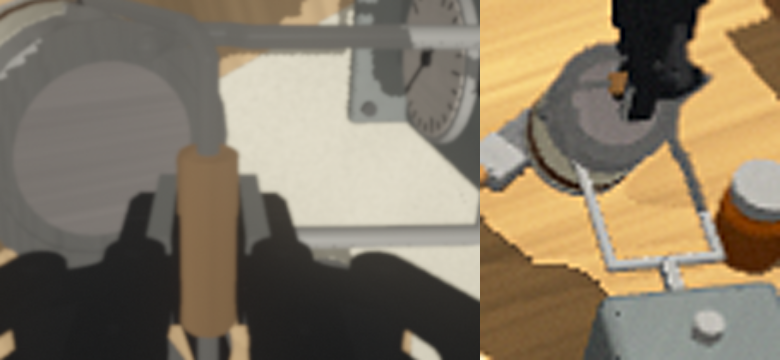

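The wrist force jumped to 9 N and the tin is tipped back. I was too high: the lid (64 mm below the wire, ≈0.274) met the prong ends. The prongs must pass between wire and lid, so the wire has to be at roughly 0.301–0.328. I'll back straight out slowly and check the bail.

```bash

python3 -m jog '[[-1,[0,-0.03,0],0],[-1,[0,-0.07,0],0],[-1,[0,-0.11,0],0],[-1,[0,-0.15,0],0],[-1,[0,-0.19,0],0],[-1,[0,-0.24,0],0],[-1,[0,-0.3,0],0],[-1,[0,-0.36,0],0],[-1,[0,-0.43,0],0],[-1,[0,-0.487,0],0]]' && python3 -m jog '[[-1,[0,0,0],0],[-1,[0,0,0],0],[-1,[0,0,0],0],[-1,[0,0,0],0],[-1,[0,0,0],0],[-1,[0,0,0],0]]'
python3 - <<'E'
from h import *
np.set_printoptions(precision=4,suppress=True)
s=state();print(s['eef_pos'],s['wrist_force'],s['moment'],s['opening'])
a=viewer.camera('wrist')[:,:,::-1];b=viewer.camera('scene')[:,:,::-1];d=viewer.camera('side')[:,:,::-1]
cv2.imwrite('pics/w7.png',a);cv2.imwrite('pics/s7.png',b);cv2.imwrite('pics/d7.png',d)
cv2.imwrite('pics/g7.png',np.hstack([cv2.resize(a[130:340,130:410],(480,360)),cv2.resize(b[125:215,320:395],(300,360),interpolation=cv2.INTER_CUBIC)]))
E
```

```text
time: 15.28
eef_pos: [0.4887, 0.2485, 0.3345]
orientation: [0.001, 0.803, 0.595, -0.001]
wrist_force: [-0.4, 0.3, -4.4]
opening: 0.0128
time: 16.02
eef_pos: [0.4888, 0.2485, 0.3345]
orientation: [0.001, 0.804, 0.595, -0.001]
wrist_force: [-0.0, -0.0, -5.3]
opening: 0.0122
[0.4888 0.2485 0.3345] [-0.021  -0.0322 -5.2542] [0.0129 0.0929 0.0062] 0.012235470547688952
```

View pics/g7.png

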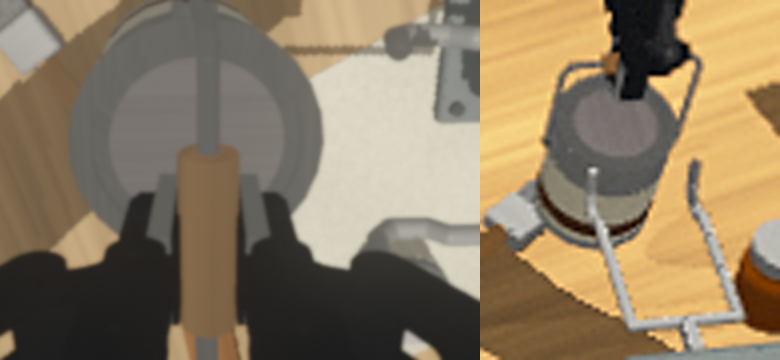

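The wrist crop shows the lid centre (crop x≈196) left of the grip (208), so the bump turned the bail a few degrees on its ears and the tin hangs slightly tilted. I'll set it down on a free spot and re-upright it. First, how much, and where there's room.

```bash
python3 - <<'E'
from h import *
np.set_printoptions(precision=3,suppress=True)
c=cam('wrist')
for f in('w3','w4','w5','w7'):
    g=cv2.cvtColor(cv2.imread(f'pics/{f}.png'),cv2.COLOR_BGR2HSV)
    o=[]
    for row in(185,190,200,210):
        m=(g[row,:,1]<45).astype(int); # grow run from col 251 outward
        L=R=230
        while m[L-1] or m[L-2]: L-=1
        R=270
        while m[R+1] or m[R+2]: R+=1
        o.append((L,R,(L+R)/2))
    print(f,o)
sc=cam('scene')
for n,p,z in(('brush handle',(305,198),.01),('brush head',(347,167),.01),('offcutL',(228,224),.022),('offcutR',(289,212),.022),('tapeM',(265,230),.06),('small',(283,253),.07),('jar',(394,187),.08),('sd tip',(207,232),.01),('sd handle',(142,237),.01)):print(n,onz(sc,p,z))
E
```

```text
w3 [(182, 318, 250.0), (180, 320, 250.0), (178, 322, 250.0), (177, 322, 249.5)]
w4 [(186, 322, 254.0), (184, 323, 253.5), (182, 326, 254.0), (181, 326, 253.5)]Traceback (most recent call last):
  File "<stdin>", line 12, in <module>
IndexError: index 512 is out of bounds for axis 0 with size 512
```

```bash
python3 - <<'E'
from h import *
np.set_printoptions(precision=3,suppress=True)
sc=cam('scene')
for n,p,z in(('brush handle',(305,198),.01),('brush head',(347,167),.01),('offcutL',(228,224),.022),('offcutR',(289,212),.022),('tapeM',(265,230),.06),('small',(283,253),.07),('jar',(394,187),.08),('sd tip',(207,232),.01),('orange',(150,182),.1)):print(n,onz(sc,p,z))
g=cv2.cvtColor(cv2.imread('pics/w7.png'),cv2.COLOR_BGR2HSV)
for row in(185,200,210): print(row,g[row,165:180,1].tolist(),g[row,308:326,1].tolist())
E
```

```text
brush handle [0.389 0.174 0.01 ]
brush head [0.324 0.374 0.01 ]
offcutL [ 0.395 -0.102  0.022]
offcutR [0.428 0.095 0.022]
tapeM [ 0.485 -0.016  0.06 ]
small [ 0.586 -0.005  0.07 ]
jar [0.51  0.429 0.08 ]
sd tip [ 0.39  -0.171  0.01 ]
orange [ 0.2   -0.287  0.1  ]
185 [108, 110, 109, 109, 110, 109, 111, 107, 103, 85, 57, 29, 21, 19, 17] [19, 21, 20, 20, 23, 29, 30, 28, 27, 28, 27, 28, 28, 28, 28, 28, 28, 28]
200 [99, 97, 99, 98, 95, 74, 43, 22, 20, 17, 17, 17, 19, 19, 17] [21, 20, 20, 20, 20, 21, 19, 21, 24, 28, 28, 28, 28, 28, 27, 28, 28, 28]
210 [99, 100, 97, 87, 63, 34, 20, 17, 17, 17, 20, 20, 20, 17, 17] [19, 18, 18, 18, 18, 19, 21, 23, 23, 24, 29, 28, 27, 27, 28, 27, 28, 27]
```

There's enough room just behind (x≈0.455, y≈0.258: brush ≥40 mm away, tips ≥80 mm). I'll set down there.

```bash

python3 -m jog '[[-1,[0,-0.08,0.0],0],[-1,[0,-0.16,0.05],0],[-1,[0,-0.233,0.15],0],[-1,[0,-0.233,0.3],0],[-1,[0,-0.233,0.45],0],[-1,[0,-0.233,0.6],0],[-1,[0,-0.233,0.75],0],[-1,[0,-0.233,0.88],0],[-1,[0,-0.233,0.97],0],[-1,[0,-0.233,1],0]]' && python3 -m jog '[[-1,[0,0,0.03],0],[-1,[0,0,0.06],0],[-1,[0,0,0.08],0],[-1,[0,0,0.1],0],[-1,[0,0,0.12],0],[-1,[0,0,0.14],0],[-1,[0,0,0.15],0],[-1,[0,0,0.155],0],[-1,[0,0,0.155],0]]'
cat > lid.py <<'E'
from h import *
import sys
np.set_printoptions(precision=4,suppress=True)
F=[]
for i in range(3): s=state();F.append(s['wrist_force']);a=viewer.camera('wrist')[:,:,::-1]
print(s['time'],s['eef_pos'],np.mean(F,0),s['moment'],s['opening']);cv2.imwrite(f'pics/{sys.argv[1]}.png',a)
g=cv2.cvtColor(a,cv2.COLOR_BGR2HSV);c=cam('wrist',s)
for row in(185,195,205,215):
    m=g[row,:,1]<45; L,R=235,265
    while L>2 and (m[L-1] or m[L-2]): L-=1
    while R<508 and (m[R+1] or m[R+2]): R+=1
    p=onz(c,((L+R)/2,row),s['eef_pos'][2]-.0607);q=onz(c,(L,row),p[2]);w=onz(c,(R,row),p[2])
    print(row,L,R,'chord',np.linalg.norm(q-w)*1000,'lid off y mm',tool(p-s['eef_pos'],s)[1]*150)
E
python3 lid.py w8
```

```text
time: 17.42
eef_pos: [0.4539, 0.2583, 0.1836]
orientation: [0.0, 0.803, 0.596, -0.002]
wrist_force: [-1.1, 0.2, -4.7]
opening: 0.0122
time: 18.55
eef_pos: [0.4539, 0.2583, 0.1604]
orientation: [0.0, 0.803, 0.596, -0.002]
wrist_force: [-0.7, -0.4, -2.6]
opening: 0.0126
18.65 [0.454  0.2583 0.1605] [-0.9385 -0.2185 -2.3918] [ 0.0246  0.1362 -0.0192] 0.012972835670873858
185 95 291 chord 114.06361441901328 lid off y mm -33.730909251623224
195 102 294 chord 112.52425819200774 lid off y mm -31.100659372069412
205 148 295 chord 86.2313822157154 lid off y mm -17.607010414119834
215 147 295 chord 87.62849577996735 lid off y mm -18.049498182317794
```

```bash

python3 -m jog '[[-1,[0,0,0.007],0],[-1,[0,0,0.014],0],[-1,[0,0,0.014],0]]' && python3 lid.py w9
python3 - <<'E'
import cv2,numpy as np
from h import *
a=cv2.imread('pics/w9.png');b=viewer.camera('scene')[:,:,::-1];cv2.imwrite('pics/s9.png',b)
cv2.imwrite('pics/g9.png',np.hstack([cv2.resize(a[100:340,90:410],(480,360)),cv2.resize(b[125:215,300:375],(300,360),interpolation=cv2.INTER_CUBIC)]))
E
```

```text
time: 19.08
eef_pos: [0.4538, 0.2582, 0.1582]
orientation: [0.0, 0.803, 0.596, -0.002]
wrist_force: [-1.1, 0.5, -2.9]
opening: 0.0123
19.175 [0.4538 0.2583 0.1582] [-1.3099  0.1869 -2.8708] [-0.012   0.1327  0.0075] 0.012129328199814219
185 94 284 chord 110.66315078620303 lid off y mm -36.043013568381056
195 100 288 chord 110.27914193137201 lid off y mm -33.42985458098355
205 109 288 chord 105.74358762075344 lid off y mm -31.072630995763898
215 140 289 chord 88.33180849477185 lid off y mm -21.884304043997556
```

View pics/g9.png

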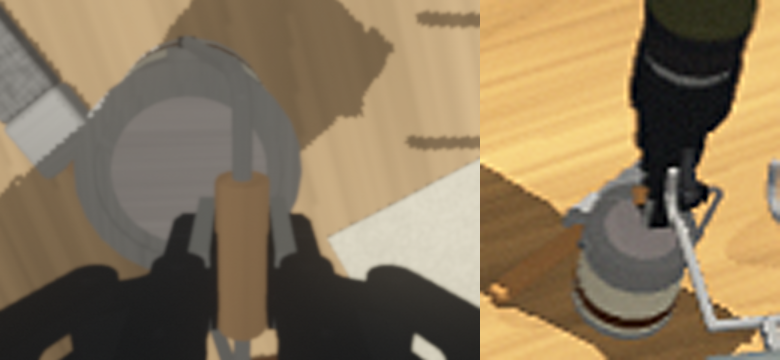

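```bash
python3 - <<'E'
from h import *
np.set_printoptions(precision=4,suppress=True)
sc=cam('scene')
l=onz(sc,(339,182),.1);print('lid z.1',l,'TCP-rel tool mm',tool(l-state()['eef_pos'])*150)
for z in(.1,.105,.11): 
  l=onz(sc,(339,182),z);print(z,l,proj(sc,[[l[0],l[1],0]]), 'near edge base',proj(sc,[[l[0]+.0435*.9,l[1]-.0435*.43,0]]))
# brush (wood-dark/metal) from original picture: perspective width of ferrule/head
for p in((335,166),(346,163),(350,170),(340,178),(328,180),(331,186)):print(p,onz(sc,p,.01))
# force history bias while stationary
print(state()['wrist_force'],state()['moment'])
E
```

```text
lid z.1 [0.4347 0.2631 0.1   ] TCP-rel tool mm [ -0.7035 -19.6261  58.2649]
0.1 [0.4347 0.2631 0.1   ] [[334.6734 201.4658]] near edge base [[335.5871 211.8887]]
0.105 [0.4382 0.2603 0.105 ] [[334.4485 202.4739]] near edge base [[335.3592 212.9319]]
0.11 [0.4416 0.2575 0.11  ] [[334.2228 203.4853]] near edge base [[335.1304 213.9786]]
(335, 166) [0.303  0.3376 0.01  ]
(346, 163) [0.3058 0.3809 0.01  ]
(350, 170) [0.3401 0.377  0.01  ]
(340, 178) [0.3586 0.3259 0.01  ]
(328, 180) [0.3503 0.2831 0.01  ]
(331, 186) [0.3778 0.2795 0.01  ]
[-1.4672  0.0765 -3.0544] [0.0641 0.117  0.0441]
```

The forces (−1.3 N lateral, −2.9 N down) and the scene projection (base ≈5 mm behind the lid) say the tin is balanced on its front bottom edge, leaning ~3° in the bail's tension. Moving the grip back over the tin should let it settle flat and straighten the bail.

```bash

python3 -m jog '[[-1,[0,-0.015,0],0],[-1,[0,-0.03,0],0],[-1,[0,-0.045,0],0],[-1,[0,-0.06,0],0],[-1,[0,-0.06,0],0],[-1,[0,-0.06,0],0]]' && python3 lid.py w10
```

```text
time: 20.02
eef_pos: [0.4454, 0.2609, 0.1583]
orientation: [0.0, 0.803, 0.596, -0.002]
wrist_force: [-0.3, -1.3, -3.4]
opening: 0.0127
20.125 [0.4454 0.2609 0.1583] [ 0.5702 -0.7659 -3.3168] [-0.0395 -0.106   0.0124] 0.012467033605581008
185 184 321 chord 78.72182244206283 lid off y mm 0.43992031474533116
195 181 325 chord 83.49486786571103 lid off y mm 0.7453315837035722
205 180 326 chord 85.42054003019544 lid off y mm 0.764938156502694
215 180 327 chord 86.79924872330827 lid off y mm 1.0790947162982076
```

```bash

python3 -m jog '[[-1,[0,0,0.007],0],[-1,[0,0,0.014],0],[-1,[0,0,0.014],0]]' && python3 lid.py w11; python3 -m jog '[[-1,[0,0,0.007],0],[-1,[0,0,0.014],0],[-1,[0,0,0.014],0]]' && python3 lid.py w12
python3 - <<'E'
from h import *
a=cv2.imread('pics/w12.png');b=viewer.camera('scene')[:,:,::-1];cv2.imwrite('pics/s12.png',b)
cv2.imwrite('pics/g12.png',np.hstack([cv2.resize(a[100:340,90:410],(480,360)),cv2.resize(b[125:215,300:375],(300,360),interpolation=cv2.INTER_CUBIC)]))
E
```

```text
time: 20.55
eef_pos: [0.4463, 0.2609, 0.1578]
orientation: [0.001, 0.803, 0.595, -0.0]
wrist_force: [-1.6, -3.6, 9.8]
opening: 0.0124
20.65 [0.4463 0.2609 0.1578] [-1.1444 -3.7043  9.2471] [-0.6808  0.2333 -0.0188] 0.012531410881560907
185 185 321 chord 78.15338237480135 lid off y mm 0.7260701887288042
195 181 324 chord 82.91869821291101 lid off y mm 0.45630681861821204
205 179 326 chord 86.01590775788219 lid off y mm 0.47330662382801114
215 180 326 chord 86.20695983318032 lid off y mm 0.7847743300403578
time: 21.08
eef_pos: [0.4477, 0.2609, 0.1578]
orientation: [0.002, 0.804, 0.595, 0.001]
wrist_force: [-1.9, -3.9, 11.9]
opening: 0.0127
21.175 [0.4477 0.2609 0.1578] [-1.9413 -4.1196 12.4507] [-0.8439  0.3174  0.024 ] 0.012565365092383486
185 182 318 chord 78.16326397082655 lid off y mm -0.9924478941319937
195 179 322 chord 82.92648162021491 lid off y mm -0.6993747517280257
205 177 323 chord 85.42968337966619 lid off y mm -0.9840086092879236
215 177 324 chord 86.80263886278573 lid off y mm -0.6857820778558805
```

No more pictures can be viewed, so I continue with numbers. The tin now stands flat (pressed 12 N) with the bail upright, lid offset −0.8 mm. Contact lies at TCP 0.158, so the wire now sits ≈6 mm above the TCP. I'll relieve the press and measure the grip's centring along tool x.

```bash

python3 -m jog '[[-1,[0,0,-0.002],0],[-1,[0,0,-0.004],0],[-1,[0,0,-0.004],0]]' && python3 lid.py w13
python3 - <<'E'
from h import *
np.set_printoptions(precision=1,suppress=True)
s=state();c=cam('wrist',s);g=cv2.cvtColor(cv2.imread('pics/w13.png'),cv2.COLOR_BGR2HSV)
col=g[195:345,251];print('S',col[:,1].tolist());
for row in(240,280): print(row,[(i,int(g[row,i,1])) for i in range(225,280,2)])
print(g[100:160,251,1].tolist())
for row in(213,218,223,325):print(row,tool(onz(c,(251,row),s['eef_pos'][2]+.006)-s['eef_pos'],s)*150)
E
```

```text
time: 21.65
eef_pos: [0.4474, 0.2607, 0.158]
orientation: [0.002, 0.804, 0.595, 0.001]
wrist_force: [1.8, -0.8, -3.3]
opening: 0.0122
21.75 [0.4474 0.2608 0.158 ] [ 0.3168 -0.1745 -3.8758] [-0.136   0.0357 -0.0706] 0.012560736705849779
185 182 319 chord 78.73768433022533 lid off y mm -0.7058744113224206
195 179 322 chord 82.9228609097048 lid off y mm -0.6991876507899693
205 177 323 chord 85.42774052062235 lid off y mm -0.983818711034338
215 177 324 chord 86.80214884282391 lid off y mm -0.6856016532803809
S [15, 15, 17, 15, 14, 15, 15, 15, 17, 15, 15, 15, 17, 17, 15, 15, 15, 15, 15, 17, 15, 15, 17, 17, 19, 44, 79, 102, 107, 108, 107, 108, 107, 108, 108, 108, 106, 108, 107, 108, 107, 109, 108, 110, 108, 108, 108, 110, 109, 110, 110, 110, 110, 110, 110, 110, 109, 109, 110, 109, 111, 109, 109, 111, 111, 111, 111, 111, 111, 113, 111, 111, 113, 113, 113, 111, 111, 113, 113, 112, 112, 111, 112, 112, 112, 112, 112, 112, 112, 112, 112, 112, 112, 112, 112, 112, 112, 112, 111, 111, 111, 113, 113, 111, 113, 113, 112, 113, 113, 113, 113, 112, 113, 112, 113, 111, 112, 112, 112, 112, 111, 112, 114,
[... 417 characters left out ...]
5, 16), (277, 18), (279, 15)]
280 [(225, 28), (227, 21), (229, 34), (231, 34), (233, 57), (235, 111), (237, 112), (239, 110), (241, 111), (243, 112), (245, 111), (247, 112), (249, 112), (251, 112), (253, 112), (255, 112), (257, 112), (259, 113), (261, 112), (263, 112), (265, 111), (267, 110), (269, 59), (271, 45), (273, 37), (275, 39), (277, 34), (279, 33)]
[100, 100, 98, 100, 100, 100, 99, 99, 100, 100, 99, 100, 100, 98, 100, 100, 100, 100, 99, 98, 98, 97, 89, 63, 34, 23, 18, 18, 18, 18, 18, 15, 18, 15, 18, 15, 15, 18, 18, 18, 18, 18, 20, 18, 18, 18, 18, 17, 15, 15, 17, 15, 17, 15, 15, 15, 15, 15, 15, 15]
213 [26.8 -0.3 -6. ]
218 [24.8 -0.3 -6. ]
223 [22.8 -0.3 -6. ]
325 [-23.4  -0.3  -6. ]
```

The grip is centred to ~+2–3 mm along tool x, as before, and from here the seat lies 117 mm straight along tool y. I'll lift to TCP ≈0.3085 (wire ≈0.313, lid ≈0.249) and check the hang.

```bash

python3 -m jog '[[-1,[0,0,-0.01],0],[-1,[0,0,-0.03],0],[-1,[0,0,-0.06],0],[-1,[0,0,-0.1],0],[-1,[0,0,-0.17],0],[-1,[0,0,-0.25],0],[-1,[0,0,-0.33],0],[-1,[0,0,-0.41],0],[-1,[0,0,-0.48],0],[-1,[0,0,-0.54],0]]' && python3 -m jog '[[-1,[0,0,-0.07],0],[-1,[0,0,-0.15],0],[-1,[0,0,-0.23],0],[-1,[0,0,-0.31],0],[-1,[0,0,-0.38],0],[-1,[0,0,-0.43],0],[-1,[0,0,-0.46],0],[-1,[0,0,-0.463],0],[-1,[0,0,-0.463],0],[-1,[0,0,-0.463],0]]' && python3 lid.py w14
```

```text
time: 23.05
eef_pos: [0.4472, 0.261, 0.2398]
orientation: [0.002, 0.804, 0.595, 0.001]
wrist_force: [0.1, -0.6, -5.3]
opening: 0.0125
time: 24.3
eef_pos: [0.4468, 0.261, 0.3088]
orientation: [0.002, 0.804, 0.595, 0.0]
wrist_force: [-0.6, -0.5, -4.2]
opening: 0.0125
24.4 [0.4469 0.261  0.309 ] [-0.043  -0.3778 -4.2883] [ 0.0208 -0.0006  0.0585] 0.01259486861362231
185 182 318 chord 78.15753519401247 lid off y mm -0.992201235707522
195 179 508 chord 199.04841233830297 lid off y mm 53.40126448021238
205 177 508 chord 202.07994414674224 lid off y mm 53.29532984965684
215 177 508 chord 204.0181249008092 lid off y mm 53.796103684016124
```

It hangs level, with the lid offset unchanged at −1 mm. A numeric check of the prongs' lateral position from here before inserting:

```bash
python3 - <<'E'
from h import *
np.set_printoptions(precision=1,suppress=True)
s=state();P=s['eef_pos'];c=cam('wrist',s);g=cv2.imread('pics/w14.png')
gr=cv2.cvtColor(g,cv2.COLOR_BGR2GRAY)
sc=cam('scene')
# predicted pixels of prongs from earlier estimate
seat=np.array([.5606,.2298,.270]);x=np.array([.9566,-.2915,0]);y=np.array([.2915,.9566,0])
for sgn in(1,-1): print('pred bar',proj(c,[seat+sgn*.036*y+k*x for k in(-.0,.015,.03)]),'tip',proj(c,[seat+sgn*.036*y-.018*x+[0,0,.024]]))
for col in(440,470,500): print(col,list(enumerate(gr[130:320:2,col].tolist(),0))[:0],gr[130:190:2,col].tolist(),gr[260:320:2,col].tolist())
E
```

```text
pred bar [[479.6 160. ]
 [505.5 160.3]
 [530.3 160.8]] tip [[476.9 169.8]]
pred bar [[455.4 283. ]
 [479.2 282.1]
 [502.1 281.2]] tip [[448.6 309. ]]
440 [] [134, 133, 111, 80, 79, 79, 91, 103, 98, 95, 116, 121, 105, 97, 101, 82, 80, 82, 85, 83, 82, 82, 82, 81, 81, 94, 121, 128, 134, 136] [206, 208, 207, 208, 208, 207, 206, 204, 167, 98, 91, 92, 92, 92, 91, 91, 90, 89, 89, 89, 87, 88, 95, 119, 158, 184, 195, 200, 201, 201]
470 [] [69, 68, 68, 68, 67, 67, 66, 67, 66, 66, 77, 105, 111, 99, 89, 88, 90, 97, 107, 115, 116, 116, 109, 86, 74, 77, 78, 78, 77, 78] [202, 202, 200, 202, 203, 200, 201, 192, 129, 112, 126, 134, 139, 140, 142, 182, 199, 200, 200, 199, 199, 198, 199, 199, 197, 198, 200, 200, 198, 183]
500 [] [98, 104, 105, 106, 106, 106, 107, 108, 108, 108, 107, 104, 118, 129, 136, 139, 138, 136, 126, 76, 25, 27, 52, 100, 108, 107, 108, 107, 106, 106] [199, 198, 200, 200, 200, 200, 199, 198, 199, 173, 109, 120, 137, 147, 153, 154, 167, 195, 198, 197, 197, 197, 195, 196, 195, 196, 190, 179, 196, 195]
```

Prediction and image agree within 1 mm laterally. I'll insert in two stages.

```bash

python3 -m jog '[[-1,[0,0.03,0],0],[-1,[0,0.09,0],0],[-1,[0.005,0.16,0],0],[-1,[0.005,0.23,0],0],[-1,[0.005,0.3,0],0],[-1,[0.005,0.37,0],0],[-1,[0.005,0.43,0],0],[-1,[0.005,0.48,0],0],[-1,[0.005,0.5,0],0],[-1,[0.005,0.5,0],0]]' && python3 lid.py w15
```

```text
time: 25.7
eef_pos: [0.519, 0.2399, 0.3092]
orientation: [0.002, 0.804, 0.595, 0.001]
wrist_force: [-0.1, -0.1, -5.6]
opening: 0.0124
25.8 [0.5187 0.24   0.3093] [-0.2545  0.5978 -5.1992] [ 0.0365 -0.0251 -0.0611] 0.012333826564190043
185 187 508 chord 192.6441550894268 lid off y mm 55.269858630613975
195 184 508 chord 196.13316459801965 lid off y mm 54.8767359321875
205 182 508 chord 199.136033797585 lid off y mm 54.78326528156433
215 182 508 chord 201.04638374280964 lid off y mm 55.297652277659004
```

```bash

python3 -m jog '[[-1,[0,0.03,0],0],[-1,[0,0.07,0],0],[-1,[0,0.12,0],0],[-1,[0,0.17,0],0],[-1,[0,0.22,0],0],[-1,[0,0.26,0],0],[-1,[0,0.287,0],0],[-1,[0,0.287,0],0],[-1,[0,0.287,0],0],[-1,[0,0.287,0],0]]' && python3 lid.py w16
python3 - <<'E'
from h import *
np.set_printoptions(precision=1,suppress=True)
s=state();c=cam('wrist',s);gr=cv2.cvtColor(cv2.imread('pics/w16.png'),cv2.COLOR_BGR2GRAY)
seat=np.array([.5606,.2298,.270]);x=np.array([.9566,-.2915,0]);y=np.array([.2915,.9566,0])
print('pred U seat,+15,+30,tip',proj(c,[seat+.036*y,seat+.036*y+.015*x,seat+.036*y+.03*x,seat+.036*y-.018*x+[0,0,.024]]).tolist())
for row in range(136,196,5): print(row,gr[row,190:350:4].tolist())
E
```

```text
time: 27.1
eef_pos: [0.5597, 0.2276, 0.3096]
orientation: [0.002, 0.803, 0.595, 0.001]
wrist_force: [0.2, -0.2, -4.6]
opening: 0.0119
27.2 [0.5597 0.2276 0.3096] [ 0.5094 -0.4487 -4.7683] [-0.0252  0.0194 -0.0037] 0.012590607703840496
185 184 508 chord 194.3972996822308 lid off y mm 54.39450994030526
195 181 508 chord 197.90256774035743 lid off y mm 53.99405816015892
205 180 508 chord 200.33284329989758 lid off y mm 54.19039233889083
215 180 508 chord 202.2537385621176 lid off y mm 54.699123869032476
pred U seat,+15,+30,tip [[252.02735571739134, 159.7807492523483], [282.19555202852, 159.8521750078056], [312.2235820228732, 159.96456696620126], [210.2108531381367, 170.19286456667982]]
136 [109, 111, 108, 110, 110, 109, 109, 107, 103, 100, 128, 130, 124, 103, 105, 101, 101, 103, 104, 106, 128, 131, 129, 100, 106, 114, 114, 115, 116, 131, 183, 175, 171, 182, 184, 149, 119, 131, 88, 90]
141 [108, 112, 108, 108, 109, 110, 109, 106, 128, 111, 99, 99, 104, 105, 102, 102, 101, 103, 104, 103, 100, 99, 103, 124, 129, 101, 114, 117, 116, 153, 184, 178, 172, 178, 191, 166, 145, 190, 98, 109]
146 
[... 1341 characters left out ...]
 128, 126, 110, 107, 107, 108, 110, 109, 108, 167, 216, 216, 214, 216, 119, 146, 151]
181 [105, 107, 105, 105, 107, 105, 120, 125, 125, 125, 125, 125, 125, 125, 105, 105, 104, 115, 125, 126, 126, 126, 126, 126, 126, 126, 110, 107, 107, 109, 109, 108, 110, 196, 215, 214, 212, 115, 146, 152]
186 [105, 107, 106, 106, 106, 115, 120, 120, 120, 120, 121, 121, 121, 121, 106, 105, 105, 113, 122, 122, 122, 123, 122, 123, 123, 123, 123, 109, 107, 108, 109, 109, 109, 138, 216, 214, 217, 115, 152, 151]
191 [106, 105, 105, 106, 110, 120, 120, 121, 121, 121, 121, 122, 122, 122, 105, 106, 105, 114, 123, 124, 124, 124, 124, 124, 125, 125, 125, 124, 108, 108, 108, 109, 110, 112, 206, 216, 215, 122, 151, 152]
```

No contact, weight unchanged; the wire is over the dips (dip seen at 71.6 mm against 73 used). Now I'll lower: a short free part, then 0.016 m/s.

```bash

python3 -m jog '[[-1,[0,0,0.03],0],[-1,[0,0,0.07],0],[-1,[0,0,0.11],0],[-1,[0,0,0.14],0],[-1,[0,0,0.16],0],[-1,[0,0,0.173],0],[-1,[0,0,0.186],0],[-1,[0,0,0.2],0],[-1,[0,0,0.213],0],[-1,[0,0,0.226],0]]' && python3 -m jog '[[-1,[0,0,0.013],0],[-1,[0,0,0.026],0],[-1,[0,0,0.04],0],[-1,[0,0,0.053],0],[-1,[0,0,0.066],0],[-1,[0,0,0.08],0],[-1,[0,0,0.08],0],[-1,[0,0,0.08],0]]'; python3 lid.py w17
```

```text
time: 28.5
eef_pos: [0.5598, 0.2275, 0.2756]
orientation: [0.002, 0.803, 0.595, 0.001]
wrist_force: [-0.7, -0.1, -5.1]
opening: 0.0126
time: 29.5
eef_pos: [0.5599, 0.2275, 0.2637]
orientation: [0.002, 0.803, 0.595, 0.001]
wrist_force: [-1.1, 0.5, -4.3]
opening: 0.0126
29.6 [0.5599 0.2275 0.2637] [ 0.0075  0.2911 -4.1708] [-0.0154  0.0143  0.0063] 0.012460380231720228
185 182 508 chord 195.56876757138096 lid off y mm 53.81179040249621
195 179 508 chord 199.08424387093905 lid off y mm 53.4062662855653
205 177 508 chord 202.1137389546084 lid off y mm 53.29965068670277
215 177 508 chord 204.04991736532295 lid off y mm 53.79982154605947
```

The spring has started to take load (−4.2 N) with no side force. Continuing.

```bash

python3 -m jog '[[-1,[0,0,0.012],0],[-1,[0,0,0.024],0],[-1,[0,0,0.036],0],[-1,[0,0,0.048],0],[-1,[0,0,0.06],0],[-1,[0,0,0.072],0],[-1,[0,0,0.084],0],[-1,[0,0,0.096],0],[-1,[0,0,0.108],0],[-1,[0,0,0.12],0]]'; python3 lid.py w18 | head -1; python3 -m jog '[[-1,[0,0,0.01],0],[-1,[0,0,0.02],0],[-1,[0,0,0.03],0],[-1,[0,0,0.04],0],[-1,[0,0,0.05],0],[-1,[0,0,0.05],0],[-1,[0,0,0.05],0]]'; python3 lid.py w19
```

```text
time: 30.9
eef_pos: [0.56, 0.2275, 0.2457]
orientation: [0.002, 0.803, 0.595, 0.001]
wrist_force: [-1.1, -0.3, -1.5]
opening: 0.0122
31.0 [0.5599 0.2275 0.2455] [-0.5057  0.0098 -2.0333] [-0.0331  0.073   0.0278] 0.012807998587721608
time: 31.92
eef_pos: [0.56, 0.2275, 0.2382]
orientation: [0.002, 0.803, 0.595, 0.001]
wrist_force: [-0.8, 0.6, -1.0]
opening: 0.0125
32.025 [0.56   0.2275 0.2382] [-0.9154  0.225  -1.0559] [-0.0002  0.2274  0.0483] 0.012504060649732357
185 182 508 chord 195.5692778894964 lid off y mm 53.81205187408755
195 179 508 chord 199.0842485827341 lid off y mm 53.40639083393717
205 177 508 chord 202.11320506055915 lid off y mm 53.29963739200071
215 177 508 chord 204.0488108902588 lid off y mm 53.799665597980756
```

Nearly carried. A small rearward force (−0.9 N in x) suggests the wire is 1–2 mm too far back in the dips, so I'll ease it forward while lowering, averaging more readings.

```bash
cat > f.py <<'E'
from h import *
np.set_printoptions(precision=3,suppress=True)
F=[];M=[]
for i in range(10): s=state();F.append(s['wrist_force']);M.append(s['moment']);viewer.camera('wrist')
print(s['time'],s['eef_pos'],'F',np.mean(F,0),'sd',np.std(F,0),'M',np.mean(M,0),'Ftool y',tool(np.mean(F,0),s)*.15)
E
python3 -m jog '[[-1,[0,-0.003,0.007],0],[-1,[0,-0.006,0.014],0],[-1,[0,-0.01,0.021],0],[-1,[0,-0.01,0.027],0],[-1,[0,-0.01,0.027],0],[-1,[0,-0.01,0.027],0]]'; python3 f.py
```

```text
time: 32.83
eef_pos: [0.5587, 0.228, 0.2343]
orientation: [0.002, 0.803, 0.595, 0.001]
wrist_force: [2.2, -1.4, -0.7]
opening: 0.0126
33.275 [0.559 0.228 0.234] F [ 2.663 -0.876 -0.781] sd [0.39  0.317 0.319] M [-0.147 -0.527  0.009] Ftool y [-0.063  2.799  0.791]
```

```bash

python3 -m jog '[[-1,[0,0.002,0.007],0],[-1,[0,0.004,0.014],0],[-1,[0,0.005,0.021],0],[-1,[0,0.005,0.025],0],[-1,[0,0.005,0.025],0],[-1,[0,0.005,0.025],0]]'; python3 f.py
```

```text
time: 34.08
eef_pos: [0.5589, 0.2279, 0.2304]
orientation: [0.001, 0.803, 0.595, 0.001]
wrist_force: [-1.3, 1.0, -1.5]
opening: 0.0125
34.525 [0.559 0.228 0.23 ] F [-2.054  1.22  -0.48 ] sd [0.623 0.444 0.535] M [0.238 0.48  0.021] Ftool y [ 0.57  -2.322  0.472]
```

```bash

python3 -m jog '[[-1,[0,-0.001,0],0],[-1,[0,-0.0023,0],0],[-1,[0,-0.0023,0],0],[-1,[0,-0.0023,0],0]]'; python3 f.py
```

```text
time: 35.08
eef_pos: [0.559, 0.2279, 0.2305]
orientation: [0.002, 0.803, 0.595, 0.001]
wrist_force: [-0.7, -0.1, 0.5]
opening: 0.0124
35.525 [0.559 0.228 0.23 ] F [-0.418  0.213 -0.178] sd [0.317 0.431 0.482] M [ 0.101  0.109 -0.002] Ftool y [ 0.082 -0.462  0.177]
```

Load is carried to within ~0.2 N. A last 0.8 mm down, then I open very gradually at the lowest grip force.

```bash

python3 -m jog '[[-1,[0,-0.0005,0.003],0],[-1,[0,-0.0005,0.005],0],[-1,[0,-0.0005,0.005],0],[-1,[0,-0.0005,0.005],0]]' 20; python3 f.py; python3 -m jog '[[-0.74,[0,0,0],0],[-0.73,[0,0,0],0],[-0.72,[0,0,0],0],[-0.715,[0,0,0],0],[-0.71,[0,0,0],0],[-0.705,[0,0,0],0],[-0.7,[0,0,0],0],[-0.695,[0,0,0],0],[-0.69,[0,0,0],0],[-0.685,[0,0,0],0]]'; python3 f.py
```

```text
time: 36.08
eef_pos: [0.5589, 0.2278, 0.2297]
orientation: [0.002, 0.803, 0.595, 0.001]
wrist_force: [0.4, 0.1, 0.2]
opening: 0.0122
36.525 [0.559 0.228 0.23 ] F [-0.05   0.112 -0.175] sd [0.451 0.372 0.377] M [ 0.034 -0.015  0.001] Ftool y [ 0.093 -0.082  0.174]
time: 37.83
eef_pos: [0.5589, 0.2279, 0.2297]
orientation: [0.002, 0.803, 0.595, 0.001]
wrist_force: [0.8, 0.3, -1.2]
opening: 0.0135
38.275 [0.559 0.228 0.23 ] F [ 0.039  0.422 -0.202] sd [0.556 0.42  0.588] M [ 0.024 -0.033  0.003] Ftool y [ 0.415 -0.086  0.201]
```

```bash

python3 -m jog '[[-0.68,[0,0,0],0],[-0.67,[0,0,0],0],[-0.66,[0,0,0],0],[-0.64,[0,0,0],0],[-0.6,[0,0,0],0],[-0.55,[0,0,0],0],[-0.5,[0,0,0],0],[-0.45,[0,0,0],0],[-0.4,[0,0,0],0],[-0.35,[0,0,0],0]]'; python3 f.py
python3 - <<'E'
from h import *
ims=[]
for i in range(12): ims.append(cv2.cvtColor(viewer.camera('wrist'),cv2.COLOR_RGB2HSV))
for g in ims:
    for row in(240,):
        m=np.where(g[row,200:300,1]>70)[0]+200
    col=g[190:345,251,1];r_=np.where(col>70)[0]+190
    l=np.where(g[205,140:235,1]<45)[0]+140
    print(m.min(),m.max(),r_.min(),r_.max(),l.min())
E
```

```text
time: 39.58
eef_pos: [0.5589, 0.2279, 0.2297]
orientation: [0.002, 0.803, 0.595, 0.001]
wrist_force: [1.0, 0.7, 0.0]
opening: 0.0278
40.025 [0.559 0.228 0.23 ] F [-0.052  0.108 -0.006] sd [0.526 0.632 0.336] M [-0.008 -0.005  0.014] Ftool y [ 0.089 -0.081  0.006]
234 268 220 325 177
234 268 220 325 177
234 268 220 325 177
234 268 220 325 177
234 268 220 325 177
234 268 221 325 177
234 268 221 325 177
234 268 221 325 177
234 268 221 325 177
234 268 220 325 177
234 268 220 325 177
234 268 220 325 177
```

The tin hangs motionless with the fingers open (free force ≈ 0). I'll retreat straight up and check.

```bash

python3 -m jog '[[-0.35,[0,0,-0.03],0],[-0.35,[0,0,-0.07],0],[-0.35,[0,0,-0.12],0],[-0.35,[0,0,-0.18],0],[-0.35,[0,0,-0.26],0],[-0.35,[0,0,-0.36],0],[-0.35,[0,0,-0.48],0],[-0.35,[0,0,-0.6],0],[-0.35,[0,0,-0.75],0],[-0.35,[0,0,-0.9],0]]'; python3 -m jog '[[-0.35,[0,-0.1,-0.1],0],[-0.35,[0,-0.3,-0.2],0],[-0.35,[0,-0.5,-0.2],0],[-0.35,[0,-0.7,-0.2],0],[-0.35,[0,-0.7,-0.2],0],[-0.35,[0,-0.7,-0.2],0]]'
python3 - <<'E'
from h import *
np.set_printoptions(precision=3,suppress=True)
s=state();print(s['time'],s['eef_pos'],s['wrist_force'])
ims=[viewer.camera('scene').astype(int) for _ in range(12)]
for n in('scene','side','wrist'): cv2.imwrite(f'pics/{n}_end.png',viewer.camera(n)[:,:,::-1])
print('max diff region over time',[int(np.abs(i-ims[0])[140:240,310:400].max()) for i in ims])
o=cv2.imread('pics/scene0.png').astype(int);e=cv2.imread('pics/scene_end.png').astype(int)
d=(np.abs(o-e).max(2)>40).astype(np.uint8);n,l,st,ce=cv2.connectedComponentsWithStats(d)
print([(st[i].tolist()) for i in range(1,n) if st[i][4]>25])
c=cam('scene');
# expected hanging geometry: tin axis below seat, wire at z
seat=np.array([.559,.228,.236])
print('exp lid',proj(c,[seat-[0,0,.064]]),'base',proj(c,[seat-[0,0,.164]]),'grip',proj(c,[seat]))
g=cv2.cvtColor(e.astype(np.uint8),cv2.COLOR_BGR2HSV)
for r_ in range(170,236,3): print(r_,''.join('#' if x<28 else ('b' if 8<h<22 and x>90 and v<170 else '.') for h,x,v in g[r_,315:400]))
E
```

```text
time: 41.92
eef_pos: [0.5585, 0.2281, 0.3664]
orientation: [0.002, 0.803, 0.595, 0.001]
wrist_force: [1.2, 0.7, -0.5]
opening: 0.0278
time: 42.68
eef_pos: [0.4578, 0.2588, 0.3964]
orientation: [0.002, 0.803, 0.596, 0.002]
wrist_force: [-0.3, -0.1, 0.3]
opening: 0.0277
42.675 [0.458 0.259 0.396] [-0.321 -0.099  0.283]
max diff region over time [0, 94, 122, 120, 126, 124, 124, 119, 118, 122, 120, 93]
[[200, 0, 7, 8, 26], [351, 0, 83, 128, 5077], [204, 7, 11, 26, 79], [193, 10, 11, 32, 99], [231, 54, 29, 32, 215], [177, 76, 16, 31, 221], [395, 105, 17, 14, 49], [229, 108, 169, 90, 5576], [189, 144, 12, 9, 48], [308, 165, 79, 90, 2163], [185, 236, 41, 55, 1418]]
exp lid [[353.422 199.615]] base [[347.921 219.935]] grip [[357.249 185.387]]
170 ..................################.b.................................................
173 .............##################.b....................................................
176 bbb.....b###################bb........................b##............................
179 bbbbbb.#################.....b##......................##.........................
[... 924 characters left out ...]
..bbbbb.....########################.bbbbb......#####################.
215 .....................b........#######################################################
218 ....................b.b...............###############################################
221 .......................bbb............###############################################
224 #####..................#..bbbb.......################################################
227 ########............bbbb.##...bbbbb..################################################
230 ###########.......bbbbbbbbbbb.#######.###############################################
233 ##############....bbbbbbbbbbbbbbbbb##################################################
```

Something in that region is changing between frames. I'll find out whether it's the tin or just the arm's shadow settling.

```bash
cat > still.py <<'E'
from h import *
ims=[viewer.camera('scene') for _ in range(20)]
G=[cv2.cvtColor(i,cv2.COLOR_RGB2HSV) for i in ims]
t=state()['time']
A=np.array(ims).astype(int);d=(np.ptp(A,axis=0).max(2)>30)
ys,xs=np.where(d[140:240,310:400]);print('t',t,'moving px',len(ys),(xs.min()+310,xs.max()+310,ys.min()+140,ys.max()+140) if len(ys) else '')
c=cam('scene')
def sub(p,a,b): # subpixel centroid shift of patch
    return p
g0=cv2.cvtColor(ims[0],cv2.COLOR_RGB2GRAY)[185:225,335:368].astype(np.float32)
print('tin shift px',[tuple(round(float(v),2) for v in cv2.phaseCorrelate(g0,cv2.cvtColor(i,cv2.COLOR_RGB2GRAY)[185:225,335:368].astype(np.float32))[0]) for i in ims])
E
python3 still.py
```

```text
t 44.425 moving px 70 (np.int64(343), np.int64(366), np.int64(191), np.int64(209))
tin shift px [(0.0, 0.0), (-0.1, 0.08), (-0.04, 0.01), (-0.01, 0.03), (-0.07, 0.08), (-0.06, 0.06), (-0.04, 0.04), (-0.02, 0.05), (-0.11, 0.08), (-0.03, 0.02), (-0.1, 0.04), (-0.09, -0.04), (-0.08, 0.07), (-0.1, -0.03), (-0.08, 0.1), (-0.04, 0.07), (0.02, -0.01), (-0.09, 0.01), (-0.08, 0.05), (-0.02, 0.08)]
```

The motion is ≤0.1 px (about 0.2 mm, shadow flicker), so the tin is still. One last check that the brush I stood next to hasn't moved, then I hand in.

```bash
python3 - <<'E'
from h import *
for f in('scene0','scene_end'):
    g=cv2.cvtColor(cv2.imread(f'pics/{f}.png'),cv2.COLOR_BGR2HSV)
    print(f)
    for r_ in range(161,190,3): print(r_,''.join('#' if x<28 else '.' for x in g[r_,315:360,1]))
w=cv2.cvtColor(cv2.imread('pics/wrist_end.png'),cv2.COLOR_BGR2HSV)
# other bystanders: residual shift of patches in scene
a=cv2.imread('pics/scene0.png',0).astype(np.float32);b=cv2.imread('pics/scene_end.png',0).astype(np.float32)
for n,(x,y,w_,h) in dict(jar=(380,172,30,38),tapeM=(250,220,30,28),small=(268,238,32,42),roll=(105,272,45,42),sd=(138,226,46,18),orange=(130,165,40,50),offcut=(225,205,68,30),orange2=(178,298,46,50),dial=(352,258,45,25)).items():
    print(n,np.round(cv2.phaseCorrelate(a[y:y+h,x:x+w_],b[y:y+h,x:x+w_])[0],2),float(np.abs(a-b)[y:y+h,x:x+w_].mean()))
E
```

```text
scene0
161 .............................................
164 ..........................####...............
167 ......................############...........
170 ..................#################..........
173 .............#####################...........
176 .........###################....##...........
179 .......################..........##..........
182 ............#########.............###........
185 ............#####..................##........
188 ....................................##.......
scene_end
161 .............................................
164 ..........................####...............
167 ......................############...........
170 ..................################...........
173 .............##################..............
176 .........###################.................
179 .......#################......##.............
182 ............#########.........#..............
185 ............#####.............#..............
188 ...........................#..##.............
jar [-0.4   0.29] 4.965789318084717
tapeM [0.03 0.04] 2.0738096237182617
small [-0.    0.53] 1.5290178060531616
roll [0.49 0.48] 1.8047618865966797
sd [ 0.03 -0.  ] 1.9420289993286133
orange [ 0.01 -0.01] 1.7714999914169312
offcut [-0.    0.02] 1.9710783958435059
orange2 [-0.01 -0.03] 1.7621738910675049
dial [0.42 0.56] 3.3262221813201904
```

Brush and other bystanders unmoved (mean differences at noise level).

```bash
python3 -c "
from station import state,job
print(state()['time']);print(job.close_job())"
```

```text
44.425
the job is handed in; nothing more can be done
None
```

The stain tin is hanging by its bail from the scale hook, and I handed the job in at 44.4 s of the 72 s limit. It weighs about 0.5 kg in all (roughly 4.9 N on the wrist, spring sunk about 41 mm), which is my reading, not the dial's.

**What I did:** I swung the bail upright with the tin standing and lifted it by the grip. I lowered it into the prongs at about 0.015 m/s until the spring carried all but about 0.2 N, then opened the fingers gradually.

**What went wrong:** my first approach to the hook was too high, and the lid bumped the prong ends. The wrist force reached about 9 N, the tin tipped and the bail turned on its ears. I backed out and set the tin down on a free patch of bench. It landed leaning on its edge, so I straightened the bail there, pressing down with about 12 N at one point. Then I lifted it again and went in about 25 mm lower without contact.

**Last checks:**
- **After release:** the force on the open hand was about 0 N, and the grip and lid did not move in the wrist pictures. In the scene pictures the tin moved 0.1 px or less over a second.
- **Level:** just before hanging, the lid was about 1 mm off the grip's line, so the tin should be within about 1° of level. Its underside should be about 70 mm above the bench.
- **Other things:** none of the brush, jar, small tin, tape measure, tape roll, screwdriver, offcut and orange tins appears to have moved. The brush's outline matches the first picture. A few image-shift estimates, up to about 0.5 px, look like noise.

**Not confirmed:**
- I had used all 12 picture views, so I never saw the wire in both dips. That rests on the forces and the measured positions.
- I could not tell whether the bump moved the load arm.
- While I centred the wire in the dips, the side force briefly reached about 2.8 N.

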